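# Nest three planters on the plaster bat

## Robot

A 6-joint arm with a two-finger parallel gripper is mounted at the origin on the work surface. World frame = base frame: x ahead of the robot, y to its left, z up, the work surface at z = 0. Lengths are in m, angles in rad, forces in N, time in s.
With the tool pointing down it reaches from about 0.275 to 0.725 m from the base axis. Payload 15.9 kg.
Tool frame: the origin (TCP) lies between the finger pads; the fingertips stand 11 mm ahead of it and the grasp point (between the pads) lies 8 mm behind it; z points along the fingers, y is the line along which they close (so a half turn about z gives the same grasp; the last joint's range is limited). The gripper opens to 85 mm and grips with 20 to 120 N. Pads are 22 mm wide; open, the fingers measure 114 mm over their backs; the gripper's body (76 mm by 85 mm) begins 54 mm behind the grasp point. The pads swing forward as they close: fully open they stand 13 mm farther back than shut.
Start: joints at [1.167, 0.213, -0.034, 1.323, 0, 1.571], TCP at [0.196, 0.46, 0.242] pointing down, gripper open.
Joint ranges: [-2.98, 2.98], [-0.74, 1.72], [-1.14, 1.35], [-2.1, 2.04], [-1.57, 1.44], [-3.14, 3.14]. Speed limits (rad/s): [1.89, 1.89, 2.39, 2.57, 3.14, 3.14].

## Interface

Orientations are given as a unit quaternion [x, y, z, w].
In Python, from station import monitor, cams, env gives the robot as it stands.
- The arm moves only by the shell command python3 -m inch 'ROWS' [OPENING] [FORCE]. ROWS is JSON, a list of rows, each a list of 6 numbers: the shift along the tool's x, y, z in cm, then the turn, a rotation vector about the tool's x, y, z in rad. A call has 1 to 5 rows; each row shifts and turns the commanded pose from where the row before left it, along the tool's axes as they then stand; what a row does not reach is not made up. A row lasts 1/10 s, in which the tool goes at most 50 mm and 8.59 degrees, less where a joint would pass 70% of its speed; a pose out of reach is approached as far as the arm can. A call is refused whole if a number of a shift passes 5 or a number of a turn 0.15, either way. A call with a gripper value outside its range is refused whole. OPENING is the opening, from 0 (shut) to 1 (fully open), set as the call begins (- or left out, the last holds). The fingers move at their own pace and stop on an object; FORCE is the grip in N (left out, the last holds). Time passes only in rows, so rows that do not move let the fingers close. It gives the time, the measured TCP pose, the force, the opening and the grip force at its end, in the units of the state.
- monitor.read_state(): the state, without advancing time (a new reading comes with each control period).
- cams.capture(name): name is "side" or "top" or "wrist"; returns a dict with "pixels" (384x512x3 uint8, blue, green, red), "intrinsics" (3x3 intrinsics, pixels), "view" (4x4, takes a point from world to camera coordinates). Camera axes: x right, y down, z forward; pixel columns grow to the right and rows downward; lengths in m; the calibration is good to about 2 mm. A picture is of the moment at which its call begins. There is no depth.
- env.hand_in(): hands the job in; it is judged then, once.
Trained networks look in a picture, given as the dict that the camera call returned (one of the last four; its "shot" number tells which), for a name from the list of things; names that differ only in an ending like _2 or _b are one class to them, and where a whole thing is asked for, a point or a joint stands for the part that bears it (a point fixed in the world has none). Each returns a list of dicts, best first, with "confidence" (0 to 1); they miss things now and then, are a little off and sometimes report something else, mostly with a low value. They report only what shows in the picture. A call takes as long as a camera call.
- cams.regions_of(picture, target): "region" (384x512 bool, what is visible of it) and "box" ([left, top, right, bottom] in pixels, round what is visible of it).
The state is a dict: "t": time; "qpos": joint angles; "joint_velocities": joint speeds; "effort": joint torques, N m; "tool_pos": TCP position; "eef_rot": TCP orientation; "ft_force": force on the tool from outside, world axes, zero at the start; "torque": the same for the moment, N m; "finger_gap": finger opening in m; "gripper_force": force on a finger pad.
Only numpy, scipy, OpenCV 4.12 (cv2) and the standard library are available. Lean on these libraries where they do the work, as an engineer would, in place of code of your own. Each camera call takes 0.05 s, during which the arm holds its last target. There are 200 camera calls.

## Task

Build one stack of the three flower pots on the round plaster bat, from the bottom up and one pot at a time: first stand the bare terracotta pot inside the dark ring marked on the bat, then nest the white pot fully down into it, then nest the blue pot fully down into the white one. Keep the pots upright and lower them gently into place, without dropping them or pressing hard. Leave the bowl, the jar and the brush where they are.

Things in the scene. Friction and masses are not known exactly. Their poses are not given: they have to be found in the camera images.
- terracotta_pot: orange-brown unglazed flower pot, open on top, 76 mm high. Upper 26 mm: upright collar, 68 mm outside diameter (grip here), 61 mm mouth. Below: body tapering from 57 to 37 mm diameter at the foot. Origin: centre of underside, z up. Nested fully, a pot's collar rests on the rim below: its origin is 26 mm above that of the lower pot
- white_pot: white glazed flower pot, open on top, 76 mm high. Upper 26 mm: upright collar, 68 mm outside diameter (grip here), 61 mm mouth. Below: body tapering from 57 to 37 mm diameter at the foot. Origin: centre of underside, z up. Same shape as the other pots, about 150 g
- blue_pot: blue glazed flower pot, open on top, 76 mm high. Upper 26 mm: upright collar, 68 mm outside diameter (grip here), 61 mm mouth. Below: body tapering from 57 to 37 mm diameter at the foot. Origin: centre of underside, z up. Same shape as the other pots, about 150 g
- bat: fixed off-white plaster disc lying on the bench, 180 mm diameter, 25 mm thick, with a thin dark ring (80 mm inside diameter) marked flush on its top around the centre. Origin: centre of the underside; its top is at z = +25 mm
- jar: bystander: closed amber glass jar with black cap, 60 mm diameter, 90 mm high. Origin: centre of the underside
- bowl: bystander: small green bowl, 110 mm diameter at the rim, 50 mm high. Origin: centre of the underside
- brush: bystander: brush 170 mm long lying flat on the bench. Origin: centre of its underside, x along its length

How it is judged:
On the way, in this order (a step that is already met when the one before it is completed fails the run):
1. the terracotta pot stands alone, upright and released, inside the ring on the bat (horizontal distance between terracotta_pot and bat below 0.022 m and z of terracotta_pot in the frame of bat between 0.0225 and 0.0275 m and angle between terracotta_pot's own z axis and vertical below 0.06 rad and contact force between the fingers and terracotta_pot below 0.05 N and linear speed of terracotta_pot below 0.02 m/s and horizontal distance between each of white_pot, blue_pot and terracotta_pot above 0.05 m), for 0.2 s.
2. the white pot is nested fully in the terracotta one on the bat and released, before the blue one is in it (horizontal distance between terracotta_pot and bat below 0.022 m and z of terracotta_pot in the frame of bat between 0.0225 and 0.0275 m and angle between each of terracotta_pot, white_pot's own z axis and vertical below 0.06 rad and horizontal distance between white_pot and terracotta_pot below 0.004 m and z of white_pot in the frame of terracotta_pot between 0.0235 and 0.0285 m and contact force between the fingers and white_pot below 0.05 N and linear speed of white_pot below 0.02 m/s and horizontal distance between blue_pot and white_pot above 0.05 m), for 0.2 s.
At the end, for the whole second after the job is handed in: Terracotta pot on the bat within 22 mm of its centre (foot inside the ring), white nested in it, blue in white: each origin 26 mm (within 2.5 mm) above the one below and within 4 mm of its axis; all tilted under 3.4 degrees, released, at rest (horizontal distance between terracotta_pot and bat below 0.022 m and z of terracotta_pot in the frame of bat between 0.0225 and 0.0275 m and angle between each of terracotta_pot, white_pot, blue_pot's own z axis and vertical below 0.06 rad and horizontal distance between white_pot and terracotta_pot below 0.004 m and z of white_pot in the frame of terracotta_pot between 0.0235 and 0.0285 m and horizontal distance between blue_pot and white_pot below 0.004 m and z of blue_pot in the frame of white_pot between 0.0235 and 0.0285 m and contact force between the fingers and terracotta_pot below 0.05 N and linear speed of each of terracotta_pot, white_pot, blue_pot below 0.02 m/s and contact force between the fingers and white_pot below 0.05 N and contact force between the fingers and blue_pot below 0.05 N); the robot touches nothing.
It fails at once if the bowl, jar or brush is moved by more than 30 mm (distance of any of bowl, jar, brush from where it was at the start of the episode above 0.03 m).
It fails at once if a pot is tipped by more than 40 degrees (angle between any of terracotta_pot, white_pot, blue_pot's own z axis and vertical above 0.7 rad).
It fails at once if a pot is dropped: out of the fingers it moves faster than 0.5 m/s (a fall of over 12 mm) ((contact force between the fingers and terracotta_pot below 0.05 N and linear speed of terracotta_pot above 0.5 m/s) or (contact force between the fingers and white_pot below 0.05 N and linear speed of white_pot above 0.5 m/s) or (contact force between the fingers and blue_pot below 0.05 N and linear speed of blue_pot above 0.5 m/s)).
It fails at once if a pot is pressed onto the bat or into another pot with more than 40 N (contact force between terracotta_pot and bat above 40 N or contact force between white_pot and terracotta_pot above 40 N or contact force between blue_pot and white_pot above 40 N).
It also fails if it takes over 72 s, if anything falls off the work surface, if the arm or the gripper's body presses on something with over 40 N, if the wrist force passes 120 N, or if a joint passes its speed limit or range.

## Working session

There is one attempt and no reset: what is moved stays moved. The work goes in short steps, Python scripts to look and compute and a shell command to move; the robot and the scene stay as the last step left them, time stands still between calls to the robot, and variables do not carry over. Pictures are saved under pics/ and viewed, at most 10 in all, crops included, and the job is handed in when it is done.

```bash
mkdir -p pics; cat > h.py <<'E'
import numpy as np, cv2
from station import monitor, cams, env
def ray(p,uv):
    K,V=np.array(p["intrinsics"]),np.array(p["view"]); R,t=V[:3,:3],V[:3,3]
    return -R.T@t, R.T@np.linalg.solve(K,[uv[0],uv[1],1.])
def atz(p,uv,z):
    o,d=ray(p,uv); return o+d*(z-o[2])/d[2]
def proj(p,X):
    K,V=np.array(p["intrinsics"]),np.array(p["view"]); X=np.atleast_2d(X)
    c=X@V[:3,:3].T+V[:3,3]; c=c@K.T; return c[:,:2]/c[:,2:]
E
python3 - <<'E'
from h import *
s=monitor.read_state(); print(s)
ims=[]
for n in ("top","side"):
    p=cams.capture(n); ims.append(p["pixels"]); print(n,ray(p,(256,192)))
    for o in ("terracotta_pot","white_pot","blue_pot","bat","jar","bowl","brush"):
        for r in cams.regions_of(p,o)[:2]:
            b=r["box"]; c=((b[0]+b[2])/2,(b[1]+b[3])/2)
            print(o,round(r["confidence"],2),b,r["region"].sum(),atz(p,c,.038).round(3))
for n,i in zip(("top","side"),ims): cv2.imwrite(f"pics/{n}0.png",i)
E
```

```text
{'t': 0.0, 'qpos': array([ 1.16700908e+00,  2.13350552e-01, -3.49928706e-02,  1.32346572e+00,
        1.74545435e-05,  1.57080701e+00]), 'joint_velocities': array([-7.64603270e-04,  7.99857778e-05, -7.61210736e-04,  1.56668893e-03,
       -7.01024227e-04, -1.07268653e-03]), 'effort': array([ 1.69176132e-03, -6.86160564e+01,  4.87120414e+01,  1.68997730e-02,
       -2.19834169e-04, -4.48969945e-05]), 'tool_pos': array([0.19633606, 0.45953217, 0.24184522]), 'eef_rot': array([ 2.00530060e-01,  9.79687419e-01, -4.94373571e-04, -1.10094931e-04]), 'ft_force': array([-0.35359333, -0.1588077 ,  0.04153766]), 'torque': array([ 0.02861428,  0.03339175, -0.09731209]), 'gripper_force': 0.0, 'finger_gap': 0.08535364036844184}
top (array([0.45074025, 0.02851031, 0.96203401]), array([ 0.1692979 , -0.03849641, -0.98490543]))
terracotta_pot 0.63 [275.6, 153.2, 308.4, 183.7] 795 [ 0.666 -0.09   0.038]
white_pot 0.93 [370.3, 252.3, 408.4, 286.7] 959 [ 0.441 -0.305  0.038]
blue_pot 0.89 [231.7, 239.6, 263.7, 272.1] 824 [0.466 0.009 0.038]
bat 0.6 [94.2, 206.4, 173.6, 290.6] 5264 [0.478 0.259 0.038]
jar 
[... 319 characters left out ...]
, 253.2, 177.5] 931 [ 0.656 -0.093  0.038]
white_pot 0.8 [317.6, 110.6, 342.9, 144.2] 675 [ 0.44  -0.304  0.038]
white_pot 0.19 [216.8, 138.3, 257.7, 175.8] 962 [ 0.654 -0.091  0.038]
blue_pot 0.81 [303.3, 166.1, 338.6, 212.2] 1148 [0.464 0.019 0.038]
bat 0.85 [252.5, 240.9, 364.0, 331.3] 8301 [0.483 0.303 0.038]
jar 0.62 [306.5, 164.5, 340.3, 212.9] 1172 [0.459 0.016 0.038]
jar 0.61 [98.7, 237.9, 171.8, 295.8] 3172 [0.749 0.302 0.038]
bowl 0.89 [101.3, 239.9, 175.9, 297.4] 3174 [0.742 0.306 0.038]
bowl 0.34 [214.8, 101.8, 243.3, 139.1] 737 [ 0.71  -0.3    0.038]
brush 0.86 [125.6, 181.0, 205.7, 197.8] 977 [0.771 0.073 0.038]
brush 0.44 [315.4, 109.9, 341.1, 146.2] 638 [ 0.445 -0.298  0.038]
```

```bash
python3 - <<'E'
import cv2
for n in ("top","side"): cv2.imwrite(f"pics/{n}0b.png",cv2.resize(cv2.imread(f"pics/{n}0.png"),(800,600),interpolation=cv2.INTER_CUBIC))
E
```

```text
(no output)
```

View pics/top0b.png

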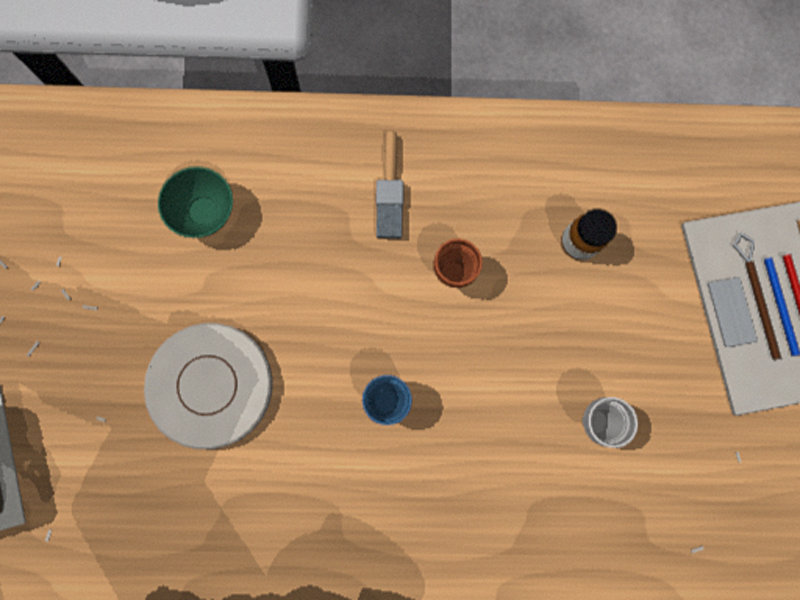

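View pics/side0b.png

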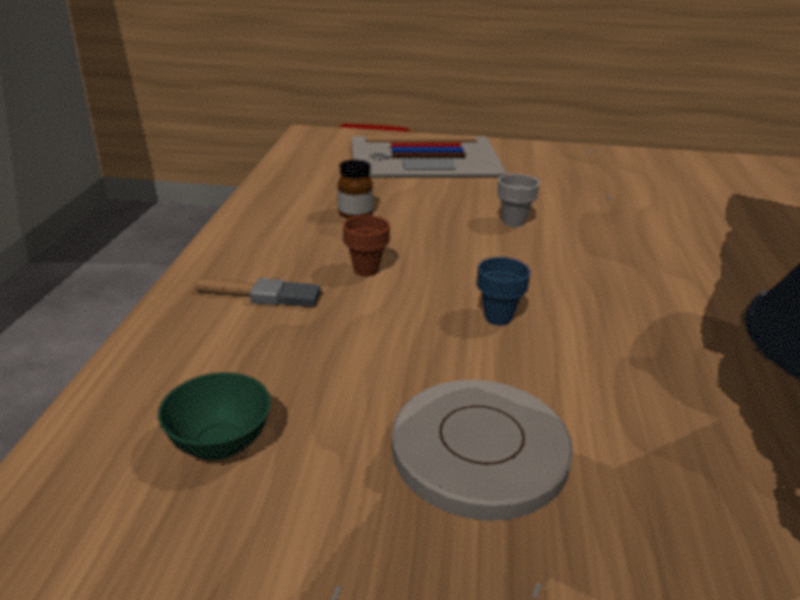

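The top view shows all three pots upright: terracotta at (458,263), blue (387,400), white (611,422), with the bat ring at (207,385) in the 800-px picture. The side view agrees with this. Next I'll fit exact positions using the known shapes in both views.

```bash
cat >> h.py <<'E'
from scipy.optimize import least_squares
a=np.linspace(0,2*np.pi,120,endpoint=False)
def rings(l): return np.vstack([np.c_[r*np.cos(a),r*np.sin(a),0*a+z] for r,z in l])
POT=rings([(.0185,0),(.0285,.05),(.034,.05),(.034,.076)]); BAT=rings([(.09,0),(.09,.025)])
def box(p,X):
    u=proj(p,X); return np.r_[u.min(0),u.max(0)]
def fit(obs,M,x0,z=0.):
    # obs: list of (pic, box); region box edges are pixel borders
    f=lambda q: np.concatenate([box(p,M+np.r_[q,z])-np.array(b) for p,b in obs])
    s=least_squares(f,x0,loss="soft_l1",diff_step=1e-4); return s.x,f(s.x)
E
python3 - <<'E'
from h import *
P={n:cams.capture(n) for n in("top","side")}
for o,M,x0 in (("terracotta_pot",POT,(.66,-.09)),("white_pot",POT,(.44,-.305)),("blue_pot",POT,(.466,.01)),("bat",BAT,(.48,.26))):
    obs={}
    for n,p in P.items():
        for r in cams.regions_of(p,o):
            ys,xs=np.where(r["region"]); b=[xs.min(),ys.min(),xs.max()+1,ys.max()+1]
            c=proj(p,np.r_[x0,.04])[0]
            if abs((b[0]+b[2])/2-c[0])<20 and abs((b[1]+b[3])/2-c[1])<25: obs[n]=(p,b); break
    for k in (["top"],["side"],["top","side"]):
        if all(n in obs for n in k):
            x,r=fit([obs[n] for n in k],M,x0); print(o,k,x.round(4),r.round(1))
# ring from dark pixels
import cv2
for n,p in P.items():
    g=cv2.cvtColor(p["pixels"],cv2.COLOR_BGR2GRAY).astype(float); bl=cv2.medianBlur(g.astype(np.uint8),15)
    v,u=np.mgrid[:384,:512]; o,_=ray(p,(0,0))
    X=np.array([atz(p,(i+.5,j+.5),.025)[:2] for i,j in zip(u.ravel(),v.ravel())]).reshape(384,512,2)
    c=np.array([.478,.262])
    for _ in range(8):
        d=np.linalg.norm(X-c,axis=2); m=(d>.03)&(d<.055)&(bl-g>12)
        A=np.c_[2*X[m],np.ones(m.sum())]; q=np.linalg.lstsq(A,(X[m]**2).sum(1),rcond=None)[0]; c=q[:2]
    print("ring",n,c.round(4),np.sqrt(q[2]+c@c).round(4),m.sum())
E
```

```text
terracotta_pot ['top'] [ 0.6611 -0.0893] [-0.4 -1.2  0.4  1.1]
terracotta_pot ['side'] [ 0.6586 -0.0833] [ 0.2 -0.1 -0.2  0.1]
terracotta_pot ['top', 'side'] [ 0.6598 -0.0884] [-0.8 -0.6  0.   1.7  0.1 -1.1 -0.4 -1. ]
white_pot ['top'] [ 0.4412 -0.2973] [-1.  -1.4  0.9  1.2]
white_pot ['side'] [ 0.4398 -0.2928] [-1.3 -0.4  1.3  0.2]
white_pot ['top', 'side'] [ 0.4404 -0.2965] [-1.3 -1.   0.5  1.6 -1.6 -0.9  1.  -0.4]
blue_pot ['top'] [0.4657 0.01  ] [-0.6 -0.3  0.6  0.3]
blue_pot ['side'] [0.4648 0.0136] [-0.7 -0.6  0.7  0.4]
blue_pot ['top', 'side'] [0.4652 0.0109] [-1.  -0.1  0.2  0.5 -0.9 -1.2  0.4 -0.4]
bat ['top'] [0.4827 0.2635] [-0.6 -0.3  0.7  0.3]
bat ['side'] [0.4818 0.2682] [-0.2 -1.9  0.2  0.6]
bat ['top', 'side'] [0.482  0.2661] [-1.9 -0.1 -0.5  0.6 -0.2 -2.6 -0.1 -0.6]
ring top [0.4831 0.2654] 0.0413 283
ring side [0.4819 0.27  ] 0.0412 384
```

```bash
python3 -m inch '[[0,0,0,0,0,-0.135],[0,0,0,0,0,-0.135],[0,0,0,0,0,-0.134]]' 1 30
python3 -m inch '[[-3,-3.6,0,0,0,0],[-3,-3.6,0,0,0,0],[-3,-3.6,0,0,0,0],[-3,-3.6,0,0,0,0],[-3,-3.6,0,0,0,0]]'
python3 -m inch '[[-3,-3.6,0,0,0,0],[-3,-3.6,0,0,0,0],[-3,-3.6,0,0,0,0],[-3,-3.6,0,0,0,0],[-3,-3.6,0,0,0,0]]'
python3 -c "
from h import *
print(monitor.read_state()['qpos'].round(2))"
```

```text
t: 1.6
tool_pos: [0.1965, 0.4598, 0.2423]
eef_rot: [-0.003, 1.0, 0.0, 0.0]
ft_force: [-0.9, 0.2, 0.8]
finger_gap: 0.0855
gripper_force: 0.0
t: 2.1
tool_pos: [0.3473, 0.2783, 0.2425]
eef_rot: [-0.0, 1.0, 0.0, 0.0]
ft_force: [0.4, 1.4, -0.0]
finger_gap: 0.0853
gripper_force: 0.0
t: 2.6
tool_pos: [0.4975, 0.098, 0.2425]
eef_rot: [0.0, 1.0, 0.0, 0.0]
ft_force: [1.1, 0.5, -0.0]
finger_gap: 0.0855
gripper_force: 0.0
[ 0.19  0.23 -0.02  1.33  0.    0.19]
```

```bash
python3 -m inch '[[-3.2,-3.7,0,0,0,0],[-3.2,-3.7,0,0,0,0],[-3.2,-3.7,0,0,0,0],[-3.3,-3.7,0,0,0,0],[-3.3,-3.8,0,0,0,0]]'
python3 -m inch '[[0,0,2,0,0,0],[0,0,2,0,0,0],[0,0,0,0,0,0]]'
cat >> h.py <<'E'
def look(o,x0,cam="wrist",M=POT,z=0.,save=None):
    p=cams.capture(cam)
    if save: cv2.imwrite(f"pics/{save}.png",p["pixels"])
    rs=cams.regions_of(p,o)
    for r in rs[:2]:
        ys,xs=np.where(r["region"]); b=[xs.min(),ys.min(),xs.max()+1,ys.max()+1]
        x,e=fit([(p,b)],M,x0,z); print(cam,o,round(r["confidence"],2),b,"at",x.round(4),"resid",e.round(1),"tcp",monitor.read_state()["tool_pos"].round(4))
    return p
E
python3 - <<'E'
from h import *
p=look("terracotta_pot",(.66,-.088),save="w1"); print(ray(p,(256,192)),proj(p,[[.66,-.088,.076],[.66,-.088,0]]))
E
```

```text
t: 3.1
tool_pos: [0.6593, -0.0877, 0.2423]
eef_rot: [-0.0, 1.0, 0.0, 0.0]
ft_force: [1.2, 1.2, 0.7]
finger_gap: 0.0849
gripper_force: 0.0
t: 3.4
tool_pos: [0.6573, -0.0861, 0.1993]
eef_rot: [0.0, 1.0, 0.0, -0.002]
ft_force: [-1.3, -0.1, 0.0]
finger_gap: 0.0853
gripper_force: 0.0
wrist terracotta_pot 0.92 [np.int64(214), np.int64(154), np.int64(290), np.int64(233)] at [ 0.6595 -0.0851] resid [-0.7  0.2  0.7 -0.1] tcp [ 0.658  -0.0857  0.2027]
(array([ 0.58557722, -0.08654289,  0.33123884]), array([ 0.26221654,  0.01849837, -0.9651449 ])) [[248.76076048 197.57521871]
 [249.10080331 178.60814681]]
```

View pics/w1.png

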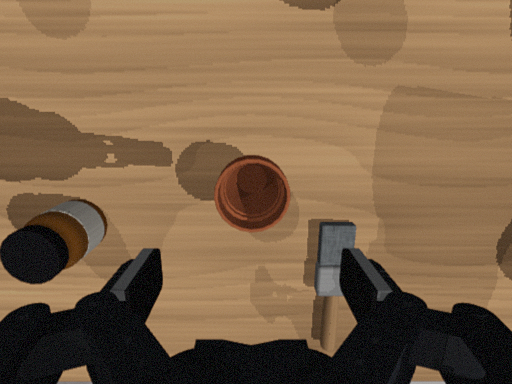

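The wrist view shows the terracotta pot at (252,193), between the jar on the left and the brush on the right. The pads are symmetric about column 250. The fit agrees with the overhead estimate, so I'll descend.

```bash
python3 -m inch '[[-0.2,-0.1,4,0,0,0],[0,0,4,0,0,0],[0,0,2.5,0,0,0],[0,0,1.5,0,0,0],[0,0,0.8,0,0,0]]'
python3 -m inch '[[0,0,1,0,0,0],[0,0,0,0,0,0]]'
python3 - <<'E'
from h import *
p=cams.capture("side"); i=p["pixels"][90:230,150:340]; cv2.imwrite("pics/s1.png",cv2.resize(i,None,fx=4,fy=4,interpolation=cv2.INTER_CUBIC))
E
```

```text
t: 4.0
tool_pos: [0.6603, -0.0865, 0.0744]
eef_rot: [-0.0, 1.0, -0.0, -0.0]
ft_force: [-0.1, -0.2, 0.2]
finger_gap: 0.0856
gripper_force: 0.0
t: 4.2
tool_pos: [0.6603, -0.0867, 0.0642]
eef_rot: [-0.0, 1.0, 0.0, -0.0]
ft_force: [-0.7, 0.9, 0.2]
finger_gap: 0.0857
gripper_force: 0.0
```

View pics/s1.png

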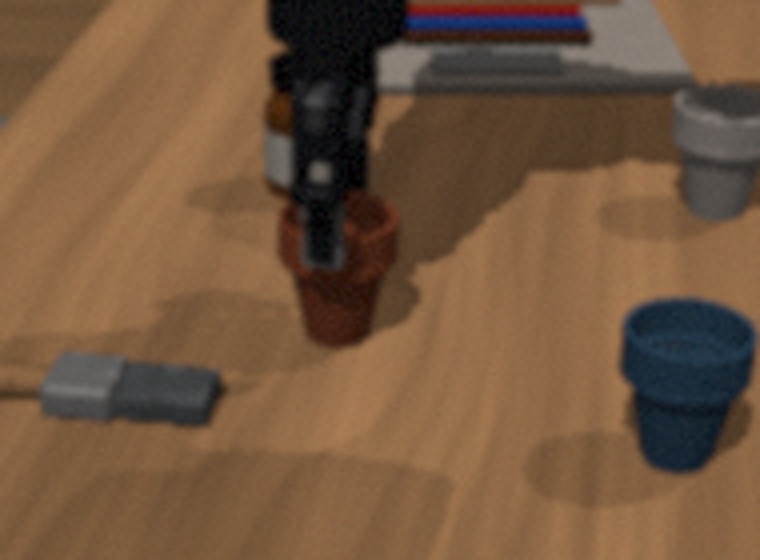

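```bash
python3 - <<'E'
from h import *
p=look("terracotta_pot",(.66,-.088),"side")
u=lambda X:((proj(p,X)-[150,90])*4).round(0)
print(u([[.6603,-.0865+.05,.064],[.6603,-.0865+.05,.053],[.66,-.0865,.076]]),u(np.r_[[[.66-.034,-.0865,.076],[.66+.034,-.0865,.076]]]))
E
```

```text
side terracotta_pot 0.82 [np.int64(219), np.int64(138), np.int64(250), np.int64(177)] at [ 0.6583 -0.0812] resid [ 0.2 -0.7 -0.2  0.6] tcp [ 0.6609 -0.0869  0.0653]
[[320. 270.]
 [321. 288.]
 [337. 211.]] [[397. 215.]
 [277. 206.]]
```

The pad sits on the collar where the model predicted (column 323 seen, 320 predicted), and its tip is about 12 mm up from the collar bottom. I'll go 5 mm lower, close and lift.

```bash
python3 -m inch '[[0,0,0.5,0,0,0],[0,0,0,0,0,0]]'
python3 -m inch '[[0,0,0,0,0,0],[0,0,0,0,0,0],[0,0,0,0,0,0],[0,0,0,0,0,0],[0,0,0,0,0,0]]' 0.6 25
python3 -m inch '[[0,0,0,0,0,0],[0,0,0,0,0,0],[0,0,0,0,0,0]]' 0.6 25
```

```text
t: 4.55
tool_pos: [0.6602, -0.0869, 0.059]
eef_rot: [-0.0, 1.0, 0.0, -0.0]
ft_force: [0.2, 0.5, -0.8]
finger_gap: 0.0853
gripper_force: 0.0
t: 5.05
tool_pos: [0.6606, -0.0869, 0.0597]
eef_rot: [-0.0, 1.0, 0.0, 0.0]
ft_force: [0.3, 1.5, 6.7]
finger_gap: 0.0676
gripper_force: 28.1
t: 5.35
tool_pos: [0.6606, -0.0868, 0.0597]
eef_rot: [-0.0, 1.0, 0.0, 0.0]
ft_force: [-0.5, 1.7, 5.6]
finger_gap: 0.0675
gripper_force: 28.1
```

```bash
python3 -m inch '[[0,0,-1,0,0,0],[0,0,-2,0,0,0],[0,0,-3,0,0,0],[0,0,-2,0,0,0],[0,0,-1,0,0,0]]'
python3 -m inch '[[0.8,1.5,0,0,0,0],[1.6,3,0,0,0,0],[2,4,0,0,0,0],[2,4,0,0,0,0],[2,4,0,0,0,0]]'
python3 -m inch '[[2,4,0,0,0,0],[2,4,0,0,0,0],[2,4,0,0,0,0],[2,4,0,0,0,0],[1,2,0,0,0,0]]'
python3 -m inch '[[0.4,0.7,0,0,0,0],[0,0,0,0,0,0]]'
python3 - <<'E'
from h import *
for n in("top","side"):
    look("terracotta_pot",(.483,.265),n,z=.09,save="g1"+n)
E
```

```text
t: 5.85
tool_pos: [0.661, -0.0871, 0.1517]
eef_rot: [-0.0, 1.0, -0.0, 0.001]
ft_force: [-0.2, 0.2, -1.7]
finger_gap: 0.067
gripper_force: 28.8
t: 6.35
tool_pos: [0.575, 0.0792, 0.1489]
eef_rot: [0.0, 1.0, -0.0, -0.0]
ft_force: [0.9, -0.1, -1.2]
finger_gap: 0.067
gripper_force: 28.7
t: 6.85
tool_pos: [0.4843, 0.2606, 0.1491]
eef_rot: [-0.001, 1.0, 0.0, -0.0]
ft_force: [0.8, -0.3, -0.6]
finger_gap: 0.0673
gripper_force: 28.8
t: 7.05
tool_pos: [0.4818, 0.2655, 0.149]
eef_rot: [-0.001, 1.0, -0.0, -0.0]
ft_force: [0.4, -0.6, -1.6]
finger_gap: 0.0672
gripper_force: 28.8
top terracotta_pot 0.41 [np.int64(359), np.int64(133), np.int64(395), np.int64(166)] at [ 0.6825 -0.2485] resid [-0.6 -1.4  0.6  1.3] tcp [0.4826 0.2642 0.1491]
side terracotta_pot 0.69 [np.int64(293), np.int64(189), np.int64(341), np.int64(251)] at [0.4816 0.2674] resid [-1.  -0.8  0.9  0.4] tcp [0.4828 0.264  0.1492]
```

```bash
python3 -m inch '[[0,0,2,0,0,0],[0,0,2,0,0,0],[0,0,1,0,0,0],[0,0,0.7,0,0,0],[0,0,0,0,0,0]]'
python3 -m inch '[[0,0,0.2,0,0,0],[0,0,0.2,0,0,0],[0,0,0,0,0,0]]'
python3 -m inch '[[0,0,0.15,0,0,0],[0,0,0,0,0,0]]'
```

```text
t: 7.75
tool_pos: [0.4822, 0.2646, 0.0918]
eef_rot: [0.0, 1.0, -0.0, -0.0]
ft_force: [-0.0, 0.2, -1.4]
finger_gap: 0.0674
gripper_force: 28.8
t: 8.05
tool_pos: [0.4824, 0.2652, 0.0885]
eef_rot: [-0.0, 1.0, 0.0, 0.0]
ft_force: [0.2, -0.4, -0.7]
finger_gap: 0.0669
gripper_force: 28.8
t: 8.25
tool_pos: [0.4823, 0.2651, 0.0868]
eef_rot: [-0.0, 1.0, 0.0, 0.0]
ft_force: [0.1, -0.0, -1.2]
finger_gap: 0.0675
gripper_force: 28.8
```

```bash
python3 -m inch '[[0,0,0.12,0,0,0],[0,0,0,0,0,0]]'
python3 -m inch '[[0,0,0.1,0,0,0],[0,0,0,0,0,0]]'
```

```text
t: 8.45
tool_pos: [0.4822, 0.2651, 0.0855]
eef_rot: [-0.0, 1.0, -0.0, -0.0]
ft_force: [-0.1, 0.6, -1.4]
finger_gap: 0.0673
gripper_force: 28.8
t: 8.65
tool_pos: [0.4824, 0.2651, 0.0847]
eef_rot: [-0.0, 1.0, 0.0, 0.0]
ft_force: [0.2, -0.2, 1.0]
finger_gap: 0.0674
gripper_force: 28.9
```

Contact: the load has moved onto the bat. Release and rise.

```bash
python3 -m inch '[[0,0,0.05,0,0,0],[0,0,0,0,0,0],[0,0,0,0,0,0],[0,0,0,0,0,0],[0,0,0,0,0,0]]' 1
python3 -m inch '[[0,0,-1,0,0,0],[0,0,-2,0,0,0],[0,0,-4,0,0,0],[0,0,-4,0,0,0],[0,0,-2,0,0,0]]'
python3 - <<'E'
from h import *
for n in("side","wrist"): look("terracotta_pot",(.483,.265),n,z=.025)
E
```

```text
t: 9.15
tool_pos: [0.4823, 0.2651, 0.0841]
eef_rot: [-0.0, 1.0, 0.0, 0.0]
ft_force: [-0.1, -0.2, -0.0]
finger_gap: 0.0853
gripper_force: 0.0
t: 9.65
tool_pos: [0.483, 0.2655, 0.2184]
eef_rot: [-0.0, 1.0, 0.001, 0.002]
ft_force: [-0.2, -0.2, -0.0]
finger_gap: 0.0859
gripper_force: 0.0
side terracotta_pot 0.78 [np.int64(289), np.int64(225), np.int64(336), np.int64(285)] at [0.4819 0.2688] resid [-0.2 -0.4  0.2  0.3] tcp [0.4835 0.2658 0.218 ]
wrist terracotta_pot 0.74 [np.int64(212), np.int64(150), np.int64(291), np.int64(230)] at [0.482  0.2665] resid [-0.3 -0.4  0.3  0.5] tcp [0.4824 0.2652 0.2146]
```

```bash
python3 -m inch '[[0.3,-3,0,0,0,0],[0.3,-4.5,0,0,0,0],[0.3,-4.5,0,0,0,0],[0.3,-4.5,0,0,0,0],[0.4,-4.5,0,0,0,0]]'
python3 -m inch '[[0.4,-4.5,0,0,0,0],[0.4,-4.5,0,0,0,0],[0.3,-4.5,0,0,0,0],[0.3,-4.5,0,0,0,0],[0.3,-4.5,0,0,0,0]]'
python3 -m inch '[[0.3,-4.5,0,0,0,0],[0.3,-4.5,0,0,0,0],[0.2,-3,0.5,0,0,0],[0.1,-1.2,0.5,0,0,0],[0,0,0.5,0,0,0]]'
python3 - <<'E'
from h import *
look("white_pot",(.44,-.296),save="w2")
E
```

```text
t: 10.35
tool_pos: [0.4652, 0.0534, 0.2131]
eef_rot: [-0.0, 1.0, -0.0, -0.001]
ft_force: [0.5, -0.3, 0.2]
finger_gap: 0.0855
gripper_force: 0.0
t: 10.85
tool_pos: [0.4483, -0.1715, 0.2132]
eef_rot: [-0.0, 1.0, 0.0, -0.001]
ft_force: [1.2, 0.6, 0.3]
finger_gap: 0.0856
gripper_force: 0.0
t: 11.35
tool_pos: [0.4396, -0.3027, 0.1977]
eef_rot: [0.001, 1.0, 0.001, -0.001]
ft_force: [0.2, 0.7, 0.4]
finger_gap: 0.0852
gripper_force: 0.0
wrist white_pot 0.86 [np.int64(220), np.int64(152), np.int64(298), np.int64(231)] at [ 0.44   -0.2956] resid [ 0.  -0.1 -0.   0.2] tcp [ 0.4399 -0.3008  0.1978]
```

```bash
python3 -m inch '[[0,0.4,3.5,0,0,0],[0,0,4,0,0,0],[0,0,3,0,0,0],[0,0,2,0,0,0],[0,0,1.1,0,0,0]]'
python3 -m inch '[[0,0,0,0,0,0],[0,0,0,0,0,0],[0,0,0,0,0,0],[0,0,0,0,0,0],[0,0,0,0,0,0]]' 0.6 25
python3 - <<'E'
from h import *
p=cams.capture("side"); i=p["pixels"][70:160,270:400]; cv2.imwrite("pics/s2.png",cv2.resize(i,None,fx=5,fy=5,interpolation=cv2.INTER_CUBIC))
print(((proj(p,[[.44,-.297+.04,.05],[.44,-.297+.04,.062],[.44,-.297+.034,.076]])-[270,70])*5).round(0))
E
```

```text
t: 11.95
tool_pos: [0.4399, -0.296, 0.0616]
eef_rot: [-0.001, 1.0, 0.001, -0.001]
ft_force: [0.6, 0.3, 0.1]
finger_gap: 0.0854
gripper_force: 0.0
t: 12.45
tool_pos: [0.4406, -0.2981, 0.0636]
eef_rot: [-0.0, 1.0, -0.0, 0.0]
ft_force: [-0.3, 0.3, 0.6]
finger_gap: 0.0667
gripper_force: 28.4
[[305. 301.]
 [307. 279.]
 [310. 249.]]
```

View pics/s2.png

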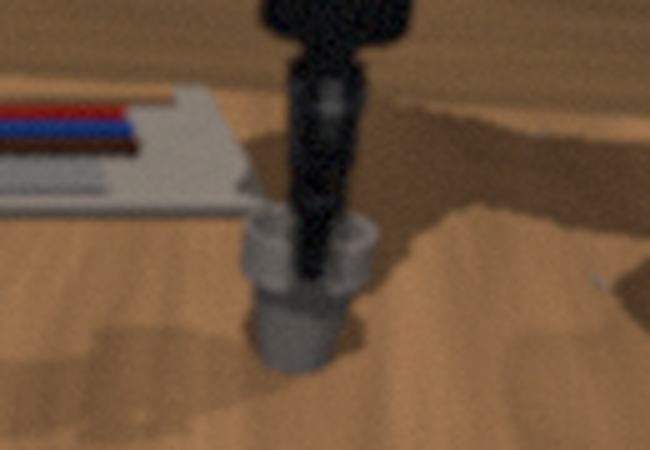

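The white pot is gripped on its collar. The pad tip is at row 280 and the collar bottom at about 300, so the tip is 11 mm clear. Next: lift, carry and check.

```bash
python3 -m inch '[[0,0,-1,0,0,0],[0,0,-3,0,0,0],[0,0,-4.5,0,0,0],[0,0,-4,0,0,0],[0,0,-2,0,0,0]]'
python3 -m inch '[[-0.2,2,0,0,0,0],[-0.3,3.5,0,0,0,0],[-0.3,4.5,0,0,0,0],[-0.3,4.5,0,0,0,0],[-0.4,4.5,0,0,0,0]]'
python3 -m inch '[[-0.4,4.5,0,0,0,0],[-0.4,4.5,0,0,0,0],[-0.3,4.5,0,0,0,0],[-0.3,4.5,0,0,0,0],[-0.3,4.5,0,0,0,0]]'
python3 -m inch '[[-0.3,4.5,0,0,0,0],[-0.3,4.5,0,0,0,0],[-0.2,4,0,0,0,0],[-0.1,1.6,0,0,0,0],[0,0,0,0,0,0]]'
python3 - <<'E'
from h import *
s=monitor.read_state(); z=s["tool_pos"][2]-.0632
look("white_pot",(.483,.265),"side",z=z,save="g2"); look("terracotta_pot",(.483,.265),"side",z=.025); look("white_pot",(.483,.265),"wrist",z=z)
E
```

```text
t: 13.0
tool_pos: [0.4411, -0.2985, 0.2125]
eef_rot: [-0.0, 1.0, -0.001, 0.002]
ft_force: [0.9, -0.5, -1.5]
finger_gap: 0.0667
gripper_force: 29.0
t: 13.5
tool_pos: [0.455, -0.1064, 0.2089]
eef_rot: [0.0, 1.0, -0.0, 0.0]
ft_force: [1.7, 0.2, -0.9]
finger_gap: 0.0666
gripper_force: 29.0
t: 14.0
tool_pos: [0.472, 0.1189, 0.209]
eef_rot: [-0.0, 1.0, 0.0, 0.0]
ft_force: [1.5, 0.6, -1.6]
finger_gap: 0.0667
gripper_force: 29.0
t: 14.5
tool_pos: [0.4811, 0.2648, 0.2083]
eef_rot: [-0.001, 1.0, 0.0, -0.0]
ft_force: [-0.0, -1.9, -1.4]
finger_gap: 0.0665
gripper_force: 29.0
side white_pot 0.84 [np.int64(295), np.int64(156), np.int64(347), np.int64(220)] at [0.4815 0.2678] resid [-0.2 -1.2  0.2  0.7] tcp [0.4812 0.2625 0.2084]
side terracotta_pot 0.62 [np.int64(250), np.int64(244), np.int64(366), np.int64(333)] at [0.4515 0.3551] resid [57.5 19.3 -4.1 -0.9] tcp [0.4813 0.2619 0.2084]
wrist white_pot 0.89 [np.int64(176), np.int64(189), np.int64(325), np.int64(338)] at [0.4812 0.2615] resid [-2.  -0.8  2.   1.9] tcp [0.4814 0.262  0.2084]
```

```bash
python3 -m inch '[[-0.1,0.3,2,0,0,0],[0,0,2,0,0,0],[0,0,1,0,0,0],[0,0,0.5,0,0,0],[0,0,0,0,0,0]]'
python3 -m inch '[[0,0,0.6,0,0,0],[0,0,0.6,0,0,0],[0,0,0.6,0,0,0],[0,0,0,0,0,0]]'
python3 -m inch '[[0,0,0.4,0,0,0],[0,0,0.4,0,0,0],[0,0,0.4,0,0,0],[0,0,0,0,0,0]]'
```

```text
t: 15.3
tool_pos: [0.4822, 0.2657, 0.1531]
eef_rot: [0.0, 1.0, -0.0, -0.0]
ft_force: [-0.2, -0.8, -1.8]
finger_gap: 0.0668
gripper_force: 29.0
t: 15.7
tool_pos: [0.4818, 0.2659, 0.1342]
eef_rot: [-0.0, 1.0, -0.0, -0.001]
ft_force: [-0.2, 1.0, -0.9]
finger_gap: 0.0664
gripper_force: 29.0
t: 16.1
tool_pos: [0.482, 0.2659, 0.1225]
eef_rot: [-0.0, 1.0, -0.0, -0.0]
ft_force: [0.0, 0.0, -1.8]
finger_gap: 0.0664
gripper_force: 29.0
```

```bash
python3 -m inch '[[0,-0.05,0.25,0,0,0],[0,0,0.25,0,0,0],[0,0,0,0,0,0]]'
python3 -m inch '[[0,0,0.15,0,0,0],[0,0,0,0,0,0]]'
python3 -m inch '[[0,0,0.1,0,0,0],[0,0,0,0,0,0]]'
```

```text
t: 16.4
tool_pos: [0.4821, 0.2655, 0.1178]
eef_rot: [-0.0, 1.0, -0.0, -0.0]
ft_force: [-0.3, 0.0, -1.8]
finger_gap: 0.0666
gripper_force: 29.0
t: 16.6
tool_pos: [0.4823, 0.2656, 0.1165]
eef_rot: [-0.0, 1.0, -0.0, -0.0]
ft_force: [0.3, -0.0, -0.0]
finger_gap: 0.0668
gripper_force: 29.0
t: 16.8
tool_pos: [0.4822, 0.2656, 0.1155]
eef_rot: [-0.0, 1.0, -0.0, -0.0]
ft_force: [-0.1, 0.4, -1.3]
finger_gap: 0.0664
gripper_force: 29.0
```

```bash
python3 -m inch '[[0,0,0.1,0,0,0],[0,0,0,0,0,0]]'
python3 -m inch '[[0,0,0.08,0,0,0],[0,0,0,0,0,0]]'
```

```text
t: 17.0
tool_pos: [0.4824, 0.2655, 0.1148]
eef_rot: [-0.0, 1.0, -0.0, 0.0]
ft_force: [-0.4, -0.4, 2.4]
finger_gap: 0.0663
gripper_force: 29.3
t: 17.2
tool_pos: [0.4827, 0.2654, 0.1147]
eef_rot: [-0.0, 1.0, -0.0, 0.001]
ft_force: [-3.0, -3.0, 13.5]
finger_gap: 0.0663
gripper_force: 30.0
```

Seated at the expected height (0.1147 measured, 0.1142 predicted). Release and rise.

```bash
python3 -m inch '[[0,0,-0.06,0,0,0],[0,0,0,0,0,0]]'
python3 -m inch '[[0,0,0,0,0,0],[0,0,0,0,0,0],[0,0,0,0,0,0],[0,0,0,0,0,0]]' 1
python3 -m inch '[[0,0,-1,0,0,0],[0,0,-2,0,0,0],[0,0,-3.5,0,0,0],[0,0,-3.5,0,0,0],[0,0,-1,0,0,0]]'
python3 - <<'E'
from h import *
p=look("white_pot",(.483,.265),"side",z=.051)
cv2.imwrite("pics/s3.png",cv2.resize(p["pixels"][170:345,220:400],None,fx=3,fy=3,interpolation=cv2.INTER_CUBIC))
look("white_pot",(.483,.265),"wrist",z=.051)
E
```

```text
t: 17.4
tool_pos: [0.4825, 0.2656, 0.1148]
eef_rot: [-0.0, 1.0, 0.0, 0.0]
ft_force: [-1.6, -3.0, 7.9]
finger_gap: 0.0668
gripper_force: 29.6
t: 17.8
tool_pos: [0.4822, 0.2656, 0.1143]
eef_rot: [-0.0, 1.0, 0.0, -0.0]
ft_force: [-0.6, 0.3, -0.7]
finger_gap: 0.0853
gripper_force: 0.0
t: 18.3
tool_pos: [0.4834, 0.2662, 0.2287]
eef_rot: [-0.0, 1.0, 0.001, 0.002]
ft_force: [-0.5, 0.1, -1.5]
finger_gap: 0.0857
gripper_force: 0.0
side white_pot 0.96 [np.int64(290), np.int64(210), np.int64(338), np.int64(252)] at [0.4826 0.2264] resid [  1.1 -14.1  -1.    2.3] tcp [0.4831 0.266  0.2263]
wrist white_pot 0.61 [np.int64(209), np.int64(154), np.int64(294), np.int64(240)] at [0.4825 0.2665] resid [-0.  -0.1  0.   0.1] tcp [0.4821 0.2655 0.2237]
```

View pics/s3.png

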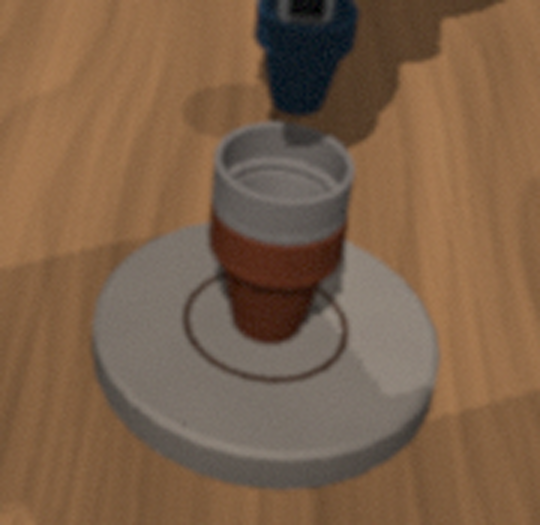

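The white pot sits fully in the terracotta one (white collar centred at (282,190) directly on the terracotta collar at (280,245)), and the foot is inside the ring. Now the blue pot.

```bash
python3 -m inch '[[0.2,-2.5,0,0,0,0],[0.3,-4.5,0,0,0,0],[0.3,-4.5,0,0,0,0],[0.3,-4.5,0,0,0,0],[0.3,-4.5,0,0,0,0]]'
python3 -m inch '[[0.2,-3.5,0.8,0,0,0],[0.1,-1.5,1,0,0,0],[0,0,0.7,0,0,0],[0,0,0,0,0,0]]'
python3 - <<'E'
from h import *
look("blue_pot",(.465,.01))
E
```

```text
t: 19.0
tool_pos: [0.4671, 0.0589, 0.223]
eef_rot: [-0.0, 1.0, -0.0, -0.001]
ft_force: [1.7, -0.4, 0.6]
finger_gap: 0.0857
gripper_force: 0.0
t: 19.4
tool_pos: [0.4643, 0.0107, 0.1977]
eef_rot: [0.0, 1.0, 0.0, -0.001]
ft_force: [0.3, 0.7, -0.2]
finger_gap: 0.0853
gripper_force: 0.0
wrist blue_pot 0.81 [np.int64(214), np.int64(154), np.int64(292), np.int64(231)] at [0.4654 0.0125] resid [ 0.1 -1.1 -0.1  1.2] tcp [0.4651 0.0114 0.199 ]
```

```bash
python3 -m inch '[[0,0,3.5,0,0,0],[0,0,4,0,0,0],[0,0,3,0,0,0],[0,0,2,0,0,0],[0,0,1.1,0,0,0]]'
python3 -m inch '[[0,0,0,0,0,0],[0,0,0,0,0,0],[0,0,0,0,0,0],[0,0,0,0,0,0],[0,0,0,0,0,0]]' 0.6 25
python3 -m inch '[[0,0,-1,0,0,0],[0,0,-3,0,0,0],[0,0,-4.5,0,0,0],[0,0,-4.5,0,0,0],[0,0,-4,0,0,0]]'
python3 -m inch '[[0,0,-2,0,0,0],[0,0,0,0,0,0]]'
python3 - <<'E'
from h import *
s=monitor.read_state(); z=s["tool_pos"][2]-.063
look("blue_pot",(.465,.01),"side",z=z); look("blue_pot",(.465,.01),"wrist",z=z)
E
```

```text
t: 20.0
tool_pos: [0.4647, 0.0115, 0.062]
eef_rot: [-0.001, 1.0, 0.0, -0.001]
ft_force: [-0.3, -0.9, 0.3]
finger_gap: 0.0855
gripper_force: 0.0
t: 20.5
tool_pos: [0.4657, 0.0106, 0.0639]
eef_rot: [-0.0, 1.0, -0.0, 0.0]
ft_force: [0.7, 0.1, 1.6]
finger_gap: 0.0663
gripper_force: 28.3
t: 21.0
tool_pos: [0.4651, 0.0105, 0.2365]
eef_rot: [-0.0, 1.0, 0.0, 0.001]
ft_force: [1.6, 0.3, -0.7]
finger_gap: 0.0662
gripper_force: 28.8
t: 21.2
tool_pos: [0.4665, 0.0106, 0.2569]
eef_rot: [-0.0, 1.0, 0.0, 0.003]
ft_force: [0.8, -0.3, -2.1]
finger_gap: 0.0662
gripper_force: 28.8
side blue_pot 0.84 [np.int64(313), np.int64(70), np.int64(353), np.int64(120)] at [0.4651 0.0143] resid [-0.1  0.2  0.1 -0.1] tcp [0.4653 0.0105 0.2535]
wrist blue_pot 0.76 [np.int64(176), np.int64(189), np.int64(327), np.int64(338)] at [0.464  0.0106] resid [-3.3 -1.   3.4  6. ] tcp [0.4647 0.0106 0.2524]
wrist blue_pot 0.66 [np.int64(381), np.int64(108), np.int64(512), np.int64(250)] at [0.4267 0.0796] resid [-56.8  -0.7   1.4  22.5] tcp [0.4647 0.0106 0.2524]
```

```bash
python3 -m inch '[[-0.2,2,0,0,0,0],[-0.3,4,0,0,0,0],[-0.3,4.5,0,0,0,0],[-0.3,4.5,0,0,0,0],[-0.3,4.5,0,0,0,0]]'
python3 -m inch '[[-0.2,3.5,0,0,0,0],[-0.1,2,0,0,0,0],[-0.1,0.5,0,0,0,0],[0,0,0,0,0,0],[0,0,0,0,0,0]]'
```

```text
t: 21.9
tool_pos: [0.4786, 0.2071, 0.2523]
eef_rot: [0.0, 1.0, -0.0, -0.001]
ft_force: [1.4, -0.2, -1.8]
finger_gap: 0.0663
gripper_force: 28.8
t: 22.4
tool_pos: [0.4831, 0.2646, 0.253]
eef_rot: [0.0, 1.0, -0.0, -0.0]
ft_force: [-0.2, -0.1, -1.2]
finger_gap: 0.0658
gripper_force: 28.8
```

```bash
python3 -m inch '[[0.05,0.05,2,0,0,0],[0,0,2.5,0,0,0],[0,0,1.5,0,0,0],[0,0,0.6,0,0,0],[0,0,0,0,0,0]]'
python3 -m inch '[[0,0,0.8,0,0,0],[0,0,0.8,0,0,0],[0,0,0.7,0,0,0],[0,0,0.4,0,0,0],[0,0,0,0,0,0]]'
```

```text
t: 22.9
tool_pos: [0.4826, 0.2651, 0.1871]
eef_rot: [0.0, 1.0, -0.0, -0.0]
ft_force: [-0.3, -0.7, -0.9]
finger_gap: 0.0659
gripper_force: 28.8
t: 23.4
tool_pos: [0.4824, 0.2659, 0.1597]
eef_rot: [-0.0, 1.0, -0.0, -0.0]
ft_force: [0.3, -0.2, -0.9]
finger_gap: 0.0657
gripper_force: 28.8
```

```bash
python3 -m inch '[[0,0,0.4,0,0,0],[0,0,0.4,0,0,0],[0,0,0.2,0,0,0],[0,0,0,0,0,0]]'
```

```text
t: 23.8
tool_pos: [0.4826, 0.266, 0.1501]
eef_rot: [-0.0, 1.0, -0.0, -0.0]
ft_force: [0.9, -0.8, -1.9]
finger_gap: 0.0662
gripper_force: 28.8
```

```bash
python3 -m inch '[[0,-0.05,0.25,0,0,0],[0,0,0.25,0,0,0],[0,0,0,0,0,0]]'
python3 -m inch '[[0,0,0.15,0,0,0],[0,0,0.1,0,0,0],[0,0,0,0,0,0]]'
python3 -m inch '[[0,0,0.1,0,0,0],[0,0,0,0,0,0]]'
```

```text
t: 24.1
tool_pos: [0.4826, 0.2655, 0.145]
eef_rot: [-0.0, 1.0, -0.0, -0.0]
ft_force: [-0.4, 0.3, -0.5]
finger_gap: 0.0659
gripper_force: 28.8
t: 24.4
tool_pos: [0.4827, 0.2656, 0.1428]
eef_rot: [-0.0, 1.0, -0.0, -0.0]
ft_force: [0.1, -0.6, -0.6]
finger_gap: 0.0657
gripper_force: 28.8
t: 24.6
tool_pos: [0.4827, 0.2656, 0.1418]
eef_rot: [-0.0, 1.0, -0.0, -0.0]
ft_force: [0.8, -0.8, -2.0]
finger_gap: 0.0663
gripper_force: 28.8
```

```bash
python3 -m inch '[[0,0,0.08,0,0,0],[0,0,0,0,0,0]]'
python3 -m inch '[[0,0,0.05,0,0,0],[0,0,0,0,0,0]]'
```

```text
t: 24.8
tool_pos: [0.4829, 0.2656, 0.1413]
eef_rot: [-0.0, 1.0, 0.0, 0.0]
ft_force: [-0.6, 0.4, -0.2]
finger_gap: 0.0657
gripper_force: 29.0
t: 25.0
tool_pos: [0.4831, 0.2656, 0.1411]
eef_rot: [-0.0, 1.0, 0.0, 0.001]
ft_force: [-1.2, -2.2, 6.7]
finger_gap: 0.066
gripper_force: 29.5
```

Seated, with 6.7 N of contact. Release, rise and check.

```bash
python3 -m inch '[[0,0,-0.03,0,0,0],[0,0,0,0,0,0]]'
python3 -m inch '[[0,0,0,0,0,0],[0,0,0,0,0,0],[0,0,0,0,0,0],[0,0,0,0,0,0]]' 1
python3 -m inch '[[0,0,-1,0,0,0],[0,0,-2,0,0,0],[0,0,-3.5,0,0,0],[0,0,-3.5,0,0,0],[0,0,-2,0,0,0]]'
python3 -m inch '[[0,0,0,0,0,0],[0,0,0,0,0,0],[0,0,0,0,0,0]]'
python3 - <<'E'
from h import *
look("blue_pot",(.483,.265),"wrist",z=.077)
p=cams.capture("side")
cv2.imwrite("pics/s4.png",cv2.resize(p["pixels"][150:345,220:400],None,fx=3,fy=3,interpolation=cv2.INTER_CUBIC))
E
```

```text
t: 25.2
tool_pos: [0.483, 0.2656, 0.1412]
eef_rot: [-0.0, 1.0, 0.0, 0.0]
ft_force: [-0.3, -1.0, 5.6]
finger_gap: 0.066
gripper_force: 29.4
t: 25.6
tool_pos: [0.4827, 0.2656, 0.1408]
eef_rot: [-0.0, 1.0, -0.0, -0.0]
ft_force: [-0.2, 1.0, 0.4]
finger_gap: 0.0854
gripper_force: 0.0
t: 26.1
tool_pos: [0.4832, 0.2658, 0.2645]
eef_rot: [-0.0, 1.0, 0.001, 0.001]
ft_force: [0.5, 0.1, -1.0]
finger_gap: 0.0859
gripper_force: 0.0
t: 26.4
tool_pos: [0.4824, 0.2654, 0.2602]
eef_rot: [-0.0, 1.0, -0.0, -0.001]
ft_force: [0.3, 0.6, 0.0]
finger_gap: 0.0855
gripper_force: 0.0
wrist blue_pot 0.86 [np.int64(210), np.int64(155), np.int64(292), np.int64(238)] at [0.4833 0.2653] resid [-0.1 -0.3  0.1  0.3] tcp [0.4824 0.2654 0.2601]
```

View pics/s4.png

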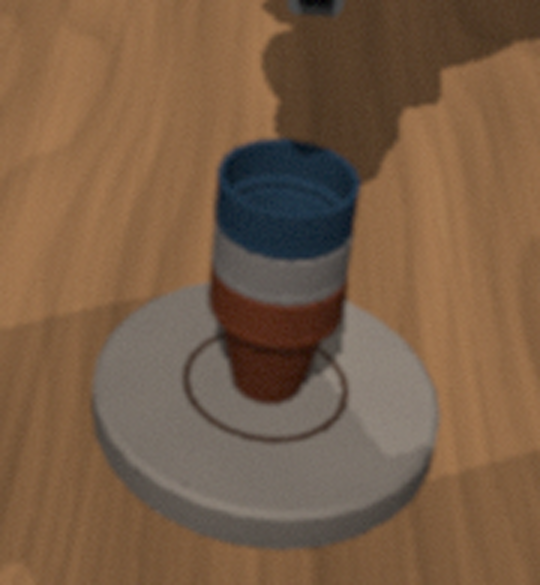

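The three collars are stacked flush (blue (288,205), white (282,265), terracotta (279,310)), the foot is inside the ring, and the gripper is clear.

```bash
python3 -c "
from h import *
print(env.hand_in())"
```

```text
the job is handed in; nothing more can be done
None
```

I built the stack and handed it in at about 26 s: terracotta in the ring on the bat, white nested in it, blue nested in white, and the gripper clear. The final picture shows it seated and upright, but the hand-in returned no verdict.

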